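Hang the off-centre weight on the lever press

ROBOT

A 6-joint arm with a two-finger parallel gripper is mounted at the origin on a cart in front of the work surface, level with it; the furniture and walls round the work are solid. World frame = base frame: x ahead of the robot, y to its left, z up, the work surface at z = 0. Lengths are in m, angles in rad, forces in N, time in s.
With the tool pointing down it reaches from about 0.375 to 0.9 m from the base axis. Payload 3.1 kg.
Tool frame: the origin (TCP) lies at the very end of the fingers, on their centre line; the grasp point (between the pads) lies 19 mm behind it (robot.hold_point_z is the z of the grasp point in the tool frame, in m); z points along the fingers, y is the direction in which the jaws open and shut (so a half turn about z gives the same grasp; the last joint's range is limited). The gripper opens to 87 mm and grips with 3 to 60 N. Pads are 19 mm wide; open, the fingers measure 117 mm over their backs; the gripper's body (75 mm by 190 mm) begins 51 mm behind the grasp point.
Start: joints at [1.129, 0.527, 1.433, -0, 1.181, -0.178], TCP at [0.162, 0.604, 0.223] pointing down, gripper open.
Joint ranges: [-3.08, 3.08], [-0.75, 2.2], [0.22, 2.44], [-1.43, 4.57], [0, 2.65], [-2.85, 2.85]. Speed limits (rad/s): [2.79, 2.79, 3.14, 3.14, 3.14, 3.14].

INTERFACE

Orientations are given as a unit quaternion [x, y, z, w].
In Python, from rig import robot, viewer, spotter gives the robot as it stands.
- The arm moves only by the shell command python3 -m crank 'ROWS' [FORCE]. ROWS is text: rows parted by semicolons, each of 7 numbers parted by spaces: the turn, a rotation vector about the tool's x, y, z in units of 5 degrees (1.0 is 5 degrees), then the shift along the tool's x, y, z in units of 40 mm (1.0 is 40 mm), then the gripper's target within -1 to 1 (shut at 1, half-way at 0, fully open at -1). A call has 1 to 5 rows; each row shifts and turns the pose as measured when the row begins, along the tool's axes as they then stand; what a row does not reach is not made up. A row lasts 1/8 s, in which the tool goes at most 62.5 mm and 10.7 degrees, less where a joint would pass 70% of its speed; a pose out of reach is approached as far as the arm can. A call is refused whole if a number of a shift passes 1 or a number of a turn 1, either way. A call with a gripper value outside its range is refused whole. The fingers move at their own pace and stop on an object; FORCE is the grip in N (left out, the last holds). Time passes only in rows, so rows that do not move let the fingers close. It gives the time, the measured TCP pose, the force and the opening at its end, in the units of the state.
- robot.get_obs(): the state, without advancing time (a new reading comes with each control period).
- viewer.camera(name): name is "scene" or "top" or "wrist"; returns a dict with "img" (384x512x3 uint8, red, green, blue), "camera_matrix" (3x3 intrinsics, pixels), "distortion" ([k1, k2, p1, p2, k3] as OpenCV has them; the pictures are not rectified), "xyz" and "attitude" of the camera in the world. Camera axes: x right, y down, z forward; pixel columns grow to the right and rows downward; lengths in m; the calibration is good to about 2 mm. A picture is of the moment at which its call begins. There is no depth.
- robot.hand_in(): hands the job in, once; it reports no verdict.
Trained networks look in a picture, given as the dict that the camera call returned (one of the last four; its "shot" number tells which), for a name from the list of things; names that differ only in an ending like _2 or _b are one class to them, and where a whole thing is asked for, a point or a joint stands for the part that bears it (a point fixed in the world has none). Each returns a list of dicts, best first, with "score" (0 to 1); they miss things now and then, are a little off and sometimes report something else, mostly with a low value. They report only what shows in the picture. A call takes as long as a camera call. They do not tell look-alikes from the thing itself.
- spotter.boxes_of(name, picture): "at" ([x, y, z] in m, in the coordinates of the camera as it stood for that picture, good to about 4 mm: the middle of the surface that is visible of it).
The state is a dict: "time": time; "q": joint angles; "joint_velocities": joint speeds; "joint_torque": joint torques, N m; "position": TCP position; "tool_rot": TCP orientation; "ft_force": force on the tool from outside, world axes, zero at the start; "moment": the same for the moment, N m; "grip_width": finger opening in m.
Only numpy, scipy, OpenCV 4.12 (cv2) and the standard library are available. Lean on these libraries where they do the work, as an engineer would, in place of code of your own. Each camera call takes 0.05 s, during which the arm holds its last target.

TASK

Start the small lever press on the glued block: pick up the hooked steel weight by its tab and hang it from the press arm, with its flat hook seated in the one groove of the thick sleeve (feel for the groove by sliding lightly along the sleeve). Lower it gently, still in the fingers, until the arm's foot rests on the block, and let it go only in its natural lean, so that it neither drops nor swings and hangs still. Do not push hard on the arm, shift the block, or disturb the spool, jar and cork pad.

Things in the scene. Friction and masses are not known exactly. Their poses are not given: they have to be found in the camera images.
- hook_weight: Steel hanging weight, 0.48 to 0.72 kg, 68 x 52 x 182 mm (x, y, z), standing on the bench. Origin: centre of its underside, z up. Round foot, diameter 52, 36 high, on the z axis; from it a flat stem 12 wide (x=-6..6), 8 thick (y). At the top an inverted-V hook, 8 thick, reaches to -x (see hook_crown), and above it a flat grip tab, x=-23..3, 8 thick, z=120..182.
- grip_tab (a point): Where to pinch the tab across its 8 mm thickness (along the weight's y): x=-10, z=164 mm in the weight's frame, 18 below the tab's top. The weight is off-centre: hung from its crown it rests leaning about 0.3 rad about its y axis, the foot swung towards the lip (-x), the tab towards +x. Let go upright, it swings. Leaned so, the stem clears the sleeve only with the crown under 20 mm above the rod axis.
- hook_crown (a point): Top inside point of the weight's inverted-V hook: x=-21, z=118 mm in the weight's frame, same axes. The V's sides fall 30 deg to either side in x. Its mouth, open below, is 30 mm wide: from the stem (x=-6) to a lip (x=-42..-36) whose lower end is at z=99.
- press: Lever press, fixed to the bench, may be turned. Origin on the bench under the pivot, z up; the arm, a rod of diameter 8 at 170 mm height, points along +y and ends in a knob of diameter 18 at y=276 mm. Steel cheeks, 186 mm high, hold the pivot; a wooden anvil (66 x 62 mm, top at 121.8 mm) stands under the arm at y=21..83 mm.
- rod_mid (a point): On the arm rod's axis, 165 mm from the pivot; y along the arm outward, z up. A sleeve of diameter 18 and 144 long is locked on the rod; its one groove (10 wide, 13 at the mouth, bottom diameter 9) lies within 30 mm of here along the arm and is not measured: look or feel for it. Along the weight's own z the crown is 10.4 mm above the axis on the full sleeve, 5.2 in the groove.
- press_arm (a joint): Hinge of the press arm, rad. 0: arm level, held up by a spring; positive: its end sinks. A push of about 0.9 N at rod_mid starts it, then 0.09 N more per mm. At about 0.107 (18 mm lower at rod_mid) its rubber foot rests on the glued block; beyond that it is stiff. The weight alone keeps it there.
- glued_block: Brown leather-covered block 62 x 41 x 22 mm on the anvil under the arm's foot, the work being pressed; origin: centre of its underside.
- spool: Wooden thread spool, diameter 39, 58 mm high, standing on the bench, a bystander; origin: centre of its underside.
- jar: Small pigment jar with black lid, diameter 52, 62 mm high, a bystander; origin: centre of its underside.
- cork: Cork pad 56 x 80 x 20 mm lying on the bench, a bystander; origin: centre of its underside.
There are look-alikes about, which are no part of the job. Leave any blue or purple look-alike of the hook_weight alone.

How it is judged:
By the outcome, as a careful person would: the job done as asked, in the order asked, and still so for the second after the job is handed in, with the robot touching nothing.
It also fails if it takes over 72 s, if anything falls off the work surface, if the arm or the gripper's body presses on something with over 40 N, if the wrist force passes 120 N, or if a joint passes its speed limit or range.

## Working session

There is one attempt and no reset: what is moved stays moved. The work goes in short steps, Python scripts to look and compute and a shell command to move; the robot and the scene stay as the last step left them, time stands still between calls to the robot, and variables do not carry over. Pictures are saved under pics/ and viewed, and the job is handed in when it is done.

```bash
ls; mkdir -p pics
cat > h.py <<'E'
from rig import robot, viewer, spotter
import numpy as np, cv2
from scipy.spatial.transform import Rotation as R
def shot(n,f=None):
    p=viewer.camera(n)
    if f: cv2.imwrite('pics/'+f,p['img'][:,:,::-1])
    return p
def Rc(p):
    a=np.array(p['attitude'],float)
    return R.from_quat(a) if a.size==4 else R.from_matrix(a)
def w(p,at): return Rc(p).apply(at)+np.array(p['xyz'])
def ray(p,u,v):
    x=cv2.undistortPoints(np.array([[[u,v]]],float),np.array(p['camera_matrix']),np.array(p['distortion']))[0,0]
    return np.array(p['xyz']),Rc(p).apply([x[0],x[1],1.])
def atz(p,u,v,z):
    o,d=ray(p,u,v); return o+d*(z-o[2])/d[2]
def proj(p,X):
    c=Rc(p).inv().apply(np.atleast_2d(X)-np.array(p['xyz']))
    return cv2.projectPoints(c,np.zeros(3),np.zeros(3),np.array(p['camera_matrix']),np.array(p['distortion']))[0][:,0]
E
python3 - <<'E'
from h import *
print(robot.get_obs())
for n in ['scene','top','wrist']:
    p=shot(n,n+'0.png'); print(n,p['xyz'],p['attitude'])
    if n!='wrist':
      for t in ['hook_weight','press','glued_block','spool','jar','cork','rod_mid','grip_tab','hook_crown']:
        for b in spotter.boxes_of(t,p)[:3]: print(t,b['score'],w(p,b['at']).round(3),{k:v for k,v in b.items() if k not in('score','at')})
E
```

```text
pics
{'time': 0.0, 'q': array([ 1.12949977e+00,  5.28454949e-01,  1.43389575e+00,  2.18307224e-05,
        1.18138491e+00, -1.78510669e-01]), 'joint_velocities': array([-1.14991107e-04,  5.24033036e-04,  1.12751658e-03, -7.32701529e-04,
       -3.57503428e-05,  9.31087853e-04]), 'joint_torque': array([-6.64363452e-04, -4.40042996e+01, -1.76592672e+01,  6.32340624e-02,
        5.82202524e-02, -1.55832513e-04]), 'position': array([0.1620146 , 0.60288509, 0.22158061]), 'tool_rot': array([ 1.31019249e-01,  9.91379245e-01, -1.01735713e-03, -3.36377949e-04]), 'ft_force': array([ 0.64503868, -0.15254637, -0.65779666]), 'moment': array([ 0.04188824,  0.00931848, -0.06193461]), 'grip_width': 0.08695609662940519}
scene [ 0.07717818 -0.69662135  0.69591668] [ 0.83462264 -0.2542544   0.14043289 -0.46801533]
hook_weight 0.86 [0.603 0.205 0.106] {}
hook_weight 0.86 [0.516 0.397 0.067] {}
hook_weight 0.63 [0.54  0.287 0.071] {}
press 0.91 [ 0.501 -0.158  0.088] {}
glued_block 0.51 [ 0.503 -0.131  0.144] {}
spool 0.83 [ 0.716 -0.157  0.036] {}
jar 0.87 [0.708 0.111 0.046] {}
rod_mid 0.56 [ 0.495 -0.
[... 323 characters left out ...]
0.70460548  0.70839307 -0.01383047  0.03897563]
hook_weight 0.94 [0.542 0.293 0.034] {}
hook_weight 0.84 [0.607 0.205 0.036] {}
hook_weight 0.84 [0.518 0.4   0.036] {}
press 0.82 [ 0.508 -0.118  0.124] {}
glued_block 0.63 [ 0.514 -0.114  0.144] {}
spool 0.63 [ 0.724 -0.146  0.06 ] {}
jar 0.65 [0.714 0.119 0.06 ] {}
cork 0.95 [0.705 0.366 0.021] {}
rod_mid 0.88 [ 0.489 -0.039  0.177] {}
grip_tab 0.8 [0.544 0.286 0.037] {}
grip_tab 0.8 [0.518 0.395 0.038] {}
grip_tab 0.77 [0.604 0.203 0.037] {}
hook_crown 0.9 [0.519 0.396 0.035] {}
hook_crown 0.81 [0.545 0.287 0.033] {}
hook_crown 0.81 [0.605 0.208 0.035] {}
wrist [0.09163194 0.62381198 0.38551342] [0.78603039 0.60268224 0.08390534 0.10904237]
```

View pics/scene0.png

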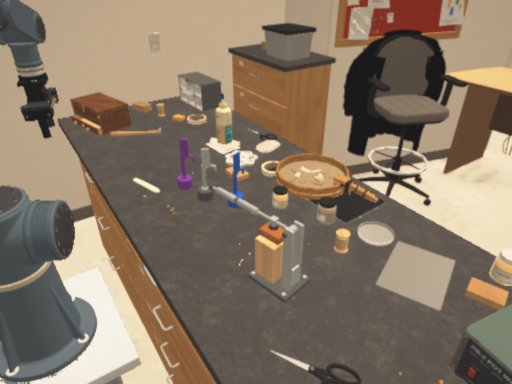

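View pics/top0.png

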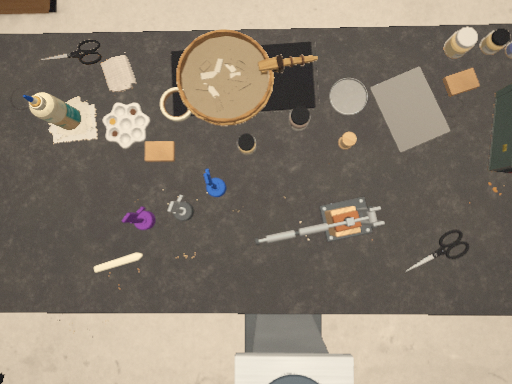

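Run:
```python
import cv2
a=cv2.imread('pics/top0.png');b=cv2.imread('pics/scene0.png')
cv2.imwrite('pics/topL.png',cv2.resize(a[150:340,180:360],None,fx=3.1,fy=3.1,interpolation=cv2.INTER_CUBIC))
cv2.imwrite('pics/topW.png',cv2.resize(a[20:180,60:300],None,fx=3.3,fy=3.3,interpolation=cv2.INTER_CUBIC))
cv2.imwrite('pics/scW.png',cv2.resize(b[0:384,0:512],(800,600),interpolation=cv2.INTER_CUBIC))
```

```text
(no output)
```

View pics/topL.png

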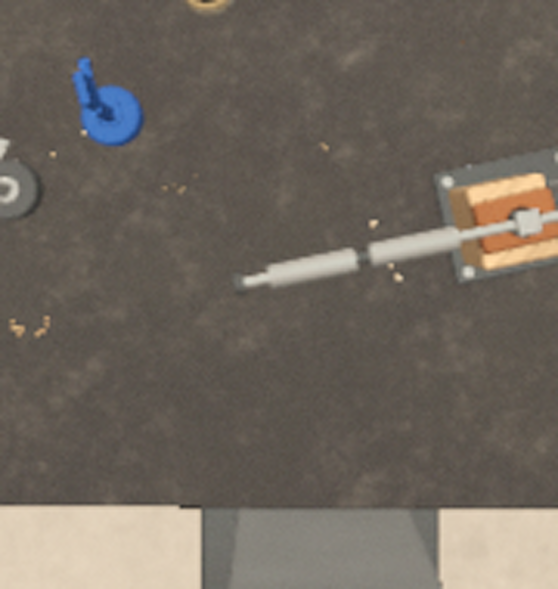

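View pics/topW.png

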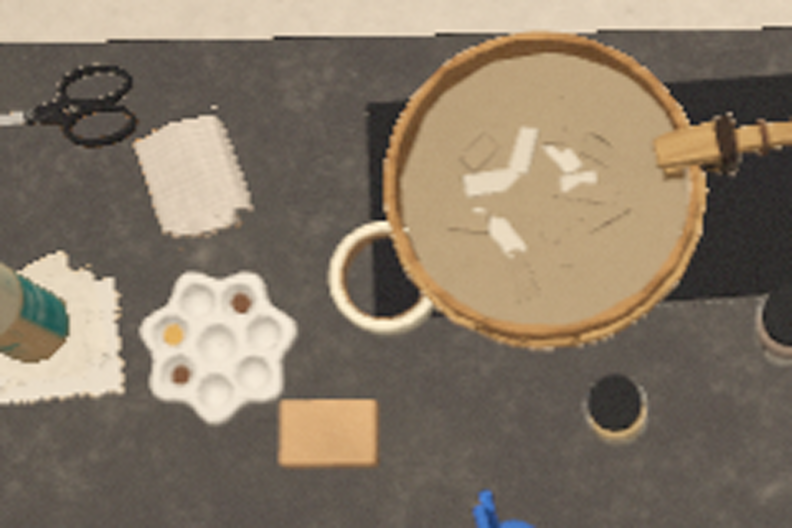

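Run:
```python
import cv2
b=cv2.imread('pics/scene0.png')
cv2.imwrite('pics/sc1.png',cv2.resize(b[120:310,160:360],None,fx=3.1,fy=3.1,interpolation=cv2.INTER_CUBIC))
```

```text
(no output)
```

View pics/sc1.png

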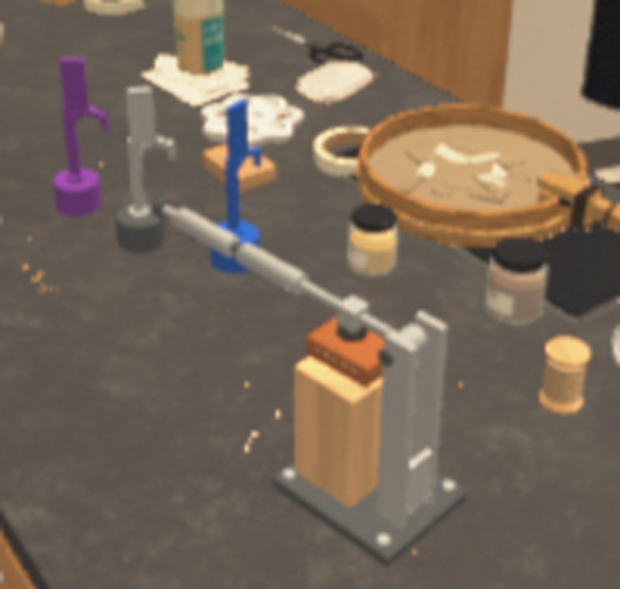

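View pics/wrist0.png

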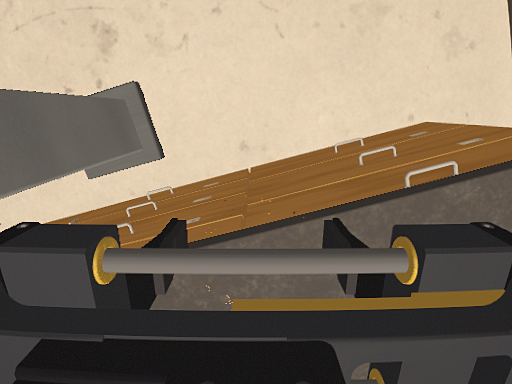

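Run:
```python
from h import *
p=shot('top','t1.png'); s=shot('scene','s1.png')
a=p['img'][190:235,110:210][:,:,::-1]
cv2.imwrite('pics/wt.png',cv2.resize(a,None,fx=8,fy=8,interpolation=cv2.INTER_CUBIC))
b=s['img'][130:210,165:265][:,:,::-1]
cv2.imwrite('pics/ws.png',cv2.resize(b,None,fx=7,fy=7,interpolation=cv2.INTER_CUBIC))
b=s['img'][180:300,200:320][:,:,::-1]
cv2.imwrite('pics/ps.png',cv2.resize(b,None,fx=5,fy=5,interpolation=cv2.INTER_CUBIC))
b=p['img'][190:250,250:390][:,:,::-1]
cv2.imwrite('pics/pt.png',cv2.resize(b,None,fx=5.7,fy=5.7,interpolation=cv2.INTER_CUBIC))
```

```text
(no output)
```

View pics/wt.png

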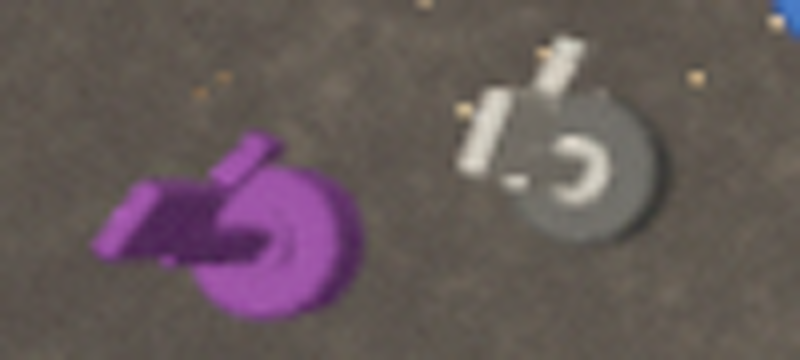

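View pics/ws.png

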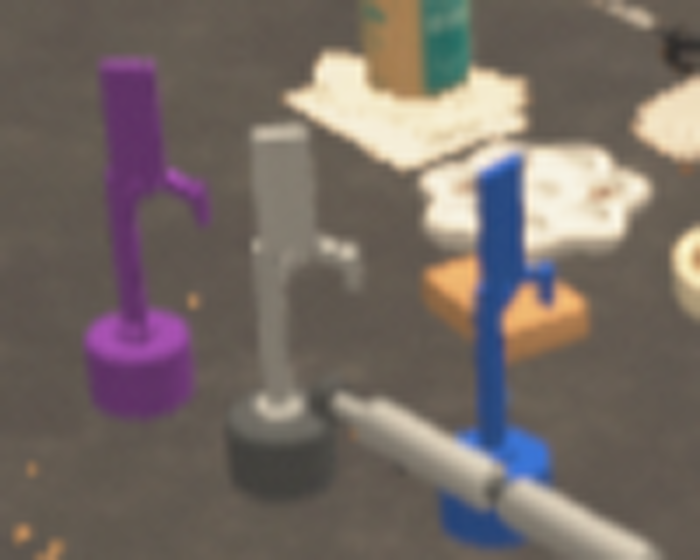

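View pics/ps.png

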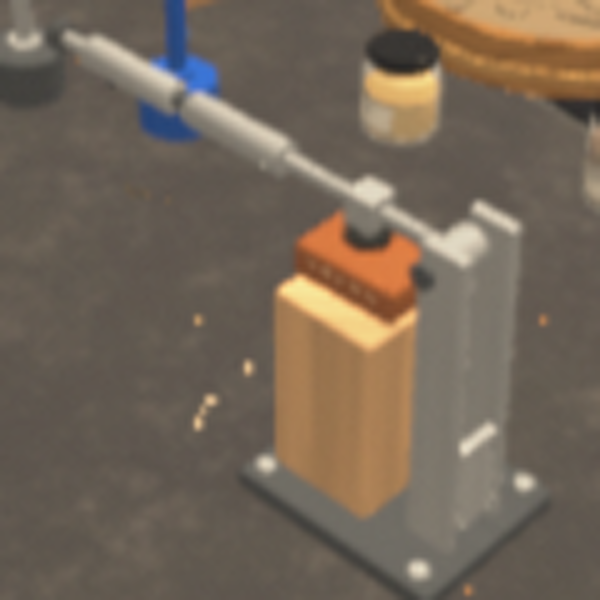

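View pics/pt.png

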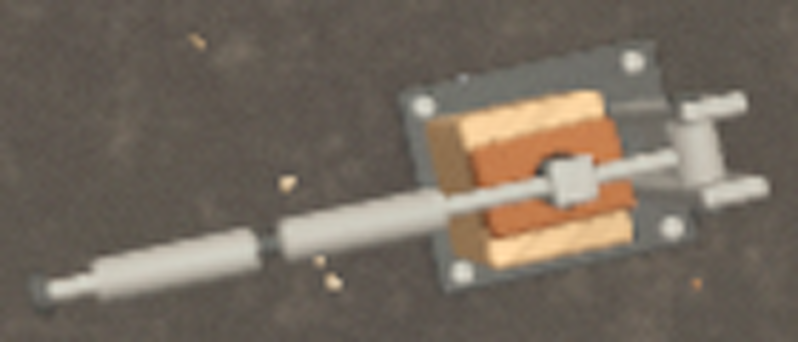

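```bash
cat > fit.py <<'E'
from h import *
from scipy.optimize import least_squares
p=shot('top'); s=shot('scene')
def px(X,Y,f,u0,v0): return np.array([u0+(X+.5)/f-.5, v0+(Y+.5)/f-.5])
T=lambda X,Y: px(X,Y,8,110,190); S=lambda X,Y: px(X,Y,7,165,130)
obs=[(p,[-23,0,182],T(503,92)),(p,[3,0,182],T(470,168)),(p,[0,0,36],T(583,168)),
 (s,[-23,0,182],S(306,129)),(s,[3,0,182],S(255,134)),(s,[0,0,36],S(281,413))]
def W(q,X): 
    c,sn=np.cos(q[2]),np.sin(q[2]); X=np.array(X)/1000
    return np.array([q[0]+c*X[0]-sn*X[1],q[1]+sn*X[0]+c*X[1],X[2]])
f=lambda q: np.concatenate([proj(c,W(q,X))[0]-o for c,X,o in obs])
for y0 in (0,2,4):
    r=least_squares(f,[.54,.29,y0]); print(r.x,r.cost,r.fun.round(1))
print('pinch',W(r.x,[-10,0,164]))
# press: from top picture
P=lambda X,Y: px(X,Y,5.7,250,190); Q=lambda X,Y: px(X,Y,5,200,180)
g=atz(p,*P(268,244),.170); k=atz(p,*P(40,293),.170); pv=atz(p,*P(697,153),.170)
e1=atz(p,*P(97,278),.17);e2=atz(p,*P(445,208),.17)
print('groove',g,'knob',k,'pivot',pv,'sleeve',e1,e2,np.linalg.norm(e1-e2))
print('lenknob',np.linalg.norm(k-pv),np.linalg.norm(g-pv))
# triangulate groove and knob with scene
def tri(a,b):
    o1,d1=ray(p,*a);o2,d2=ray(s,*b);d1/=np.linalg.norm(d1);d2/=np.linalg.norm(d2)
    t=np.linalg.lstsq(np.c_[d1,-d2],o2-o1,rcond=None)[0]; return o1+d1*t[0],o2+d2*t[1]
print(tri(P(268,244),Q(181,98)),tri(P(40,293),Q(62,38)),tri(P(697,153),Q(463,238)))
E
python3 fit.py
```

```text
[0.53847468 0.29625054 2.76107049] 0.5453521667779769 [ 0.2 -0.5  0.1  0.4 -0.2  0.   0.4 -0.1 -0.6 -0.   0.  -0.1]
[0.53847468 0.29625054 2.76107005] 0.5453521667914065 [ 0.2 -0.5  0.1  0.4 -0.2  0.   0.4 -0.1 -0.6 -0.   0.  -0.1]
[0.53847468 0.29625054 2.76107096] 0.5453521667786837 [ 0.2 -0.5  0.1  0.4 -0.2  0.   0.4 -0.1 -0.6 -0.   0.  -0.1]
pinch [0.54775939 0.29253649 0.164     ]
groove [ 4.84824252e-01 -4.02683563e-04  1.70000000e-01] knob [0.4651646  0.09263465 0.17      ] pivot [ 0.52115477 -0.17430168  0.17      ] sleeve [0.47119896 0.0693324  0.17      ] [ 0.49921855 -0.07233518  0.17      ] 0.14441191248503715
lenknob 0.2727451244484994 0.17765350081316467
(array([ 4.84929714e-01, -2.19857275e-04,  1.72555632e-01]), array([4.83827037e-01, 4.23065668e-04, 1.72555142e-01])) (array([0.46503969, 0.09268971, 0.16799103]), array([0.46532433, 0.09253504, 0.16796909])) (array([ 0.52117266, -0.17255509,  0.17680976]), array([ 0.52471953, -0.17498735,  0.17742427]))
```

```bash
cat >> h.py <<'E'
def rot_down(jaw_deg, lean=0., axis=None):
    # tool z down, y along jaw_deg horizontally; then world rotvec lean*axis
    a=np.radians(jaw_deg); y=np.array([np.cos(a),np.sin(a),0]); z=np.array([0,0,-1.]); x=np.cross(y,z)
    r=R.from_matrix(np.c_[x,y,z])
    if axis is not None: r=R.from_rotvec(lean*np.array(axis))*r
    return r
def plan(tcp,rt,n=1):
    o=robot.get_obs(); r=R.from_quat(o['tool_rot'])
    d=r.inv().apply(np.array(tcp)-o['position'])/.04; t=np.degrees((r.inv()*rt).as_rotvec())/5
    print('pos',o['position'].round(4),'shift units',d.round(3),'turn units',t.round(3),'per row',n,(d/n).round(3),(t/n).round(3), 'F',o['ft_force'].round(2),'w',round(o['grip_width'],4),'t',o['time'])
E
python3 - <<'E'
from h import *
plan([.5478,.2925,.222],rot_down(68.2),12)
E
```

```text
pos [0.1623 0.6035 0.2225] shift units [-11.326  -5.005   0.014] turn units [-1.000e-03 -0.000e+00  1.349e+00] per row 12 [-0.944 -0.417  0.001] [-0.    -0.     0.112] F [0.07 0.08 0.86] w 0.0872 t 1.25
```

```bash
python3 -m crank '0 0 0 -0.95 -0.42 0 0;0 0 0 -0.95 -0.42 0 0;0 0 0 -0.95 -0.42 0 0;0 0 0 -0.95 -0.42 0 0;0 0 0 -0.95 -0.42 0 0' 30; python3 -m crank '0 0 0 -0.95 -0.42 0 0;0 0 0 -0.95 -0.42 0 0;0 0 0 -0.95 -0.42 0 0;0 0 0 -0.95 -0.42 0 0;0 0 0 -0.95 -0.42 0 0'
python3 - <<'E'
from h import *
plan([.5478,.2925,.222],rot_down(68.2),3)
E
```

```text
time: 1.88
position: [0.3264, 0.4724, 0.2227]
tool_rot: [0.128, 0.992, 0.001, 0.0]
ft_force: [0.4, -0.2, 0.3]
grip_width: 0.0471
time: 2.5
position: [0.4945, 0.3387, 0.2234]
tool_rot: [0.128, 0.992, 0.002, 0.001]
ft_force: [0.1, 0.8, -0.3]
grip_width: 0.0434
pos [0.4945 0.3387 0.2234] shift units [-1.581 -0.78   0.034] turn units [0.056 0.017 1.426] per row 3 [-0.527 -0.26   0.011] [0.019 0.006 0.475] F [ 0.12  0.81 -0.29] w 0.0434 t 2.5
```

```bash
python3 -m crank '0.05 0 0.7 -0.8 -0.39 0.03 0;0 0 0.7 -0.7 -0.38 0 0;0 0 0 0 0 0 0'
python3 - <<'E'
from h import *
plan([.5478,.2925,.222],rot_down(68.2))
p=shot('wrist','wr1.png')
import fit
q=fit.r.x
for n,X in dict(A=[-23,0,182],B=[3,0,182]).items(): print(n,proj(p,fit.W(q,X)))
E
```

```text
time: 2.88
position: [0.548, 0.2884, 0.2223]
tool_rot: [0.192, 0.981, 0.0, 0.002]
ft_force: [-0.4, 0.6, 0.6]
grip_width: 0.0436
pos [0.548  0.2884 0.2223] shift units [0.042 0.093 0.007] turn units [ 0.018  0.039 -0.07 ] per row 1 [0.042 0.093 0.007] [ 0.018  0.039 -0.07 ] F [-0.44  0.56  0.62] w 0.0436 t 2.875
[0.53847468 0.29625054 2.76107049] 0.5453521667779769 [ 0.2 -0.5  0.1  0.4 -0.2  0.   0.4 -0.1 -0.6 -0.   0.  -0.1]
[0.53847468 0.29625054 2.76107005] 0.5453521667914065 [ 0.2 -0.5  0.1  0.4 -0.2  0.   0.4 -0.1 -0.6 -0.   0.  -0.1]
[0.53847468 0.29625054 2.76107096] 0.5453521667786837 [ 0.2 -0.5  0.1  0.4 -0.2  0.   0.4 -0.1 -0.6 -0.   0.  -0.1]
pinch [0.54775939 0.29253649 0.164     ]
groove [ 4.84824252e-01 -4.02683563e-04  1.70000000e-01] knob [0.4651646  0.09263465 0.17      ] pivot [ 0.52115477 -0.17430168  0.17      ] sleeve [0.47119896 0.0693324  0.17      ] [ 0.49921855 -0.07233518  0.17      ] 0.14441191248503715
lenknob 0.2727451244484994 0.17765350081316467
(array([ 4.84929714e-01, -2.19857275e-04,  1.72555632e-01]), array([4.83827037e-01, 4.23065668e-04, 1.72555142e-01])) (array([0.46503969, 0.09268971, 0.16799103]), array([0.46532433, 0.09253504, 0.16796909])) (array([ 0.52117266, -0.17255509,  0.17680976]), array([ 0.52471953, -0.17498735,  0.17742427]))
A [[257.78327938 223.70434963]]
B [[257.68965562 192.19744122]]
```

View pics/wr1.png

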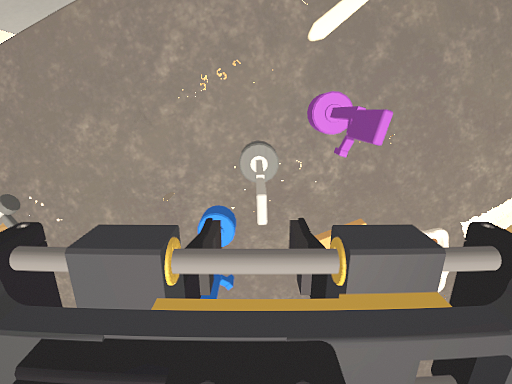

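```bash
sed -i 's/^for y0 in.*/for y0 in (2,):/; s/^    r=least_squares.*/    r=least_squares(f,[.54,.29,y0])/; /^print/d' fit.py
python3 - <<'E'
from h import *
p=shot('wrist')
o=robot.get_obs(); r=R.from_quat(o['tool_rot'])
for z in (0,.04): print(proj(p,o['position']+r.apply([0,0,z])), proj(p,o['position']+r.apply([0,.01,z])))
import cv2
b=p['img'][130:300,190:320][:,:,::-1]; cv2.imwrite('pics/wr1z.png',cv2.resize(b,None,fx=4,fy=4,interpolation=cv2.INTER_CUBIC))
E
```

```text
[[252.92127729 231.53272412]] [[268.54140699 231.51947263]]
[[253.24340897 210.25330119]] [[266.0826541  210.24560785]]
```

View pics/wr1z.png

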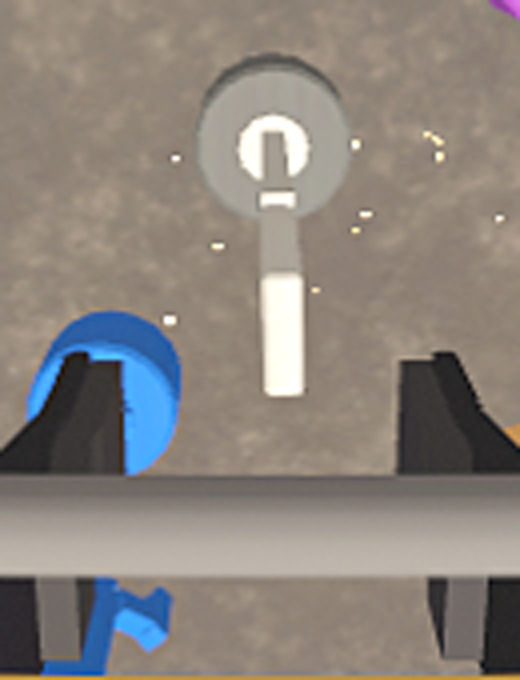

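```bash
python3 -m crank '0 0 -0.07 0.0 0.1 0.6 0;0 0 0 0 0 0.6 0;0 0 0 0 0 0.5 0;0 0 0 0 0 0.25 0;0 0 0 0 0 0 0'
python3 - <<'E'
from h import *
plan([.5486,.2925,.145],rot_down(68.2))
p=shot('wrist','wr2.png')
E
```

```text
time: 3.7
position: [0.543, 0.3002, 0.1439]
tool_rot: [0.182, 0.983, 0.001, 0.001]
ft_force: [0.8, -0.4, 0.7]
grip_width: 0.0437
pos [0.543  0.3002 0.1439] shift units [-0.201 -0.13  -0.027] turn units [0.036 0.026 0.164] per row 1 [-0.201 -0.13  -0.027] [0.036 0.026 0.164] F [ 0.83 -0.45  0.73] w 0.0437 t 3.7
```

View pics/wr2.png

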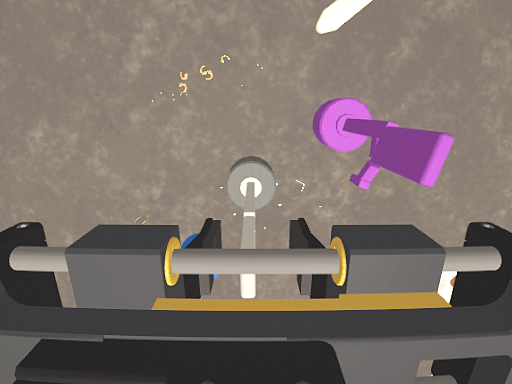

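```bash
python3 -m crank '0 0 0.16 -0.18 -0.12 -0.02 0;0 0 0 0 0 0 0'
python3 - <<'E'
from h import *
for i in range(4):
  plan([.5486,.2925,.145],rot_down(68.2)); p=shot('wrist','wr3.png')
E
```

```text
time: 4.0
position: [0.5498, 0.2934, 0.1471]
tool_rot: [0.189, 0.982, 0.002, 0.003]
ft_force: [-0.0, -0.0, 1.3]
grip_width: 0.0434
pos [0.5498 0.2934 0.1471] shift units [ 0.019 -0.032  0.053] turn units [ 0.069  0.067 -0.001] per row 1 [ 0.019 -0.032  0.053] [ 0.069  0.067 -0.001] F [-0.02 -0.03  1.27] w 0.0434 t 4.0
pos [0.5495 0.2936 0.1471] shift units [ 0.01  -0.035  0.052] turn units [0.07  0.063 0.001] per row 1 [ 0.01  -0.035  0.052] [0.07  0.063 0.001] F [-1.14  0.32 -0.31] w 0.0436 t 4.05
pos [0.5492 0.2937 0.1469] shift units [ 0.003 -0.033  0.047] turn units [0.067 0.058 0.003] per row 1 [ 0.003 -0.033  0.047] [0.067 0.058 0.003] F [ 0.39 -0.93  0.49] w 0.0434 t 4.1
pos [0.549  0.2937 0.1467] shift units [-0.003 -0.032  0.041] turn units [0.063 0.053 0.005] per row 1 [-0.003 -0.032  0.041] [0.063 0.053 0.005] F [ 0.28 -0.04  0.23] w 0.0436 t 4.15
```

View pics/wr3.png

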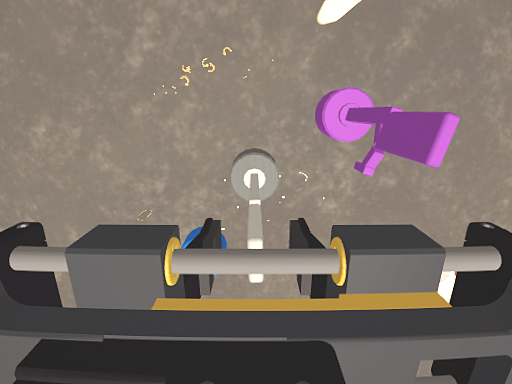

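```bash
python3 -m crank '0.06 0.05 0 0 -0.01 0.04 0.4;0 0 0 0 0 0 0.7;0 0 0 0 0 0 1;0 0 0 0 0 0 1;0 0 0 0 0 0 1' 30
python3 - <<'E'
from h import *
plan([.5486,.2925,.145],rot_down(68.2)); p=shot('wrist','wr4.png')
E
```

```text
time: 4.82
position: [0.5487, 0.2935, 0.1447]
tool_rot: [0.189, 0.982, -0.0, -0.0]
ft_force: [1.0, 1.2, 0.1]
grip_width: 0.008
pos [0.5487 0.2935 0.1447] shift units [-0.008 -0.023 -0.007] turn units [-0.002 -0.002  0.008] per row 1 [-0.008 -0.023 -0.007] [-0.002 -0.002  0.008] F [0.98 1.16 0.08] w 0.008 t 4.825
```

View pics/wr4.png

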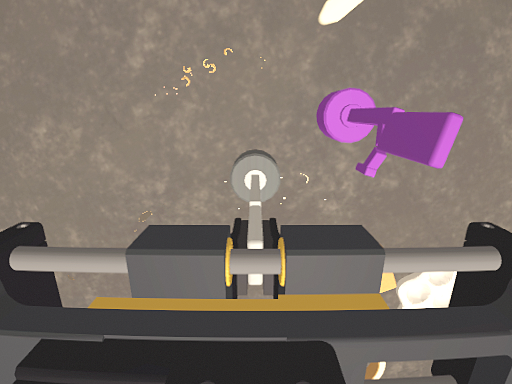

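```bash
cat >> h.py <<'E'
CT=np.array([-.0105,0,.0267])  # crown in tool frame
G=np.array([.4846,-.0004,.170]); JD=101.5
def crown():
    o=robot.get_obs(); return o['position']+R.from_quat(o['tool_rot']).apply(CT)
def plan_crown(c,rt,n=1):
    plan(np.array(c)-rt.apply(CT),rt,n); print(' crown now',crown().round(4),'tcp target',(np.array(c)-rt.apply(CT)).round(4))
def U(jd=None): 
    a=np.radians(jd or JD); return np.array([np.cos(a),np.sin(a),0]), np.array([-np.sin(a),np.cos(a),0]) # along arm outward, tool x (horizontal toward robot)
E
python3 -m crank '0 0 0 0 0 -0.2 1;0 0 0 0 0 -0.6 1;0 0 0 0 0 -0.7 1;0 0 0 0 0 -0.7 1;0 0 0 0 0 0 1'
python3 - <<'E'
from h import *
u,v=U(); print(u,v)
c=G+.075*v; c[2]=.209
plan_crown(c,rot_down(JD),8)
shot('wrist','wr5.png');shot('scene','sc5.png')
E
```

```text
time: 5.5
position: [0.544, 0.2919, 0.2299]
tool_rot: [0.189, 0.982, -0.004, -0.007]
ft_force: [0.6, 0.8, -5.7]
grip_width: 0.0074
[-0.19936793  0.9799247   0.        ] [-0.9799247  -0.19936793  0.        ]
pos [0.544  0.2919 0.2299] shift units [ 0.46  -8.51  -0.054] turn units [-0.074 -0.163 -6.65 ] per row 8 [ 0.058 -1.064 -0.007] [-0.009 -0.02  -0.831] F [ 0.55  0.84 -5.65] w 0.0074 t 5.5
 crown now [0.5534 0.2879 0.2031] tcp target [ 0.4008 -0.0174  0.2357]
```

View pics/sc5.png

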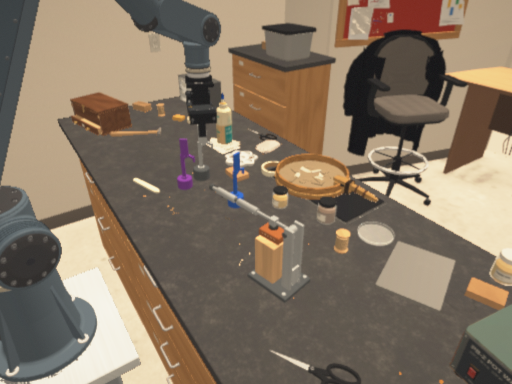

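```bash
python3 -m crank '-0.07 -0.15 -0.5 0.3 -0.5 -0.05 1;0 0 -1 0.6 -0.9 0 1;0 0 -1 0.6 -0.9 0 1;0 0 -1 0.6 -0.9 0 1;0 0 -1 0.6 -0.9 0 1'
python3 - <<'E'
from h import *
u,v=U()
c=G+.075*v; c[2]=.209
plan_crown(c,rot_down(JD),5)
E
```

```text
time: 6.22
position: [0.3933, 0.1523, 0.2229]
tool_rot: [-0.015, 1.0, -0.005, -0.011]
ft_force: [1.0, -0.2, -6.1]
grip_width: 0.0078
pos [0.3933 0.1523 0.2229] shift units [-0.056 -4.25  -0.283] turn units [-0.083 -0.253 -1.961] per row 5 [-0.011 -0.85  -0.057] [-0.017 -0.051 -0.392] F [ 0.97 -0.21 -6.15] w 0.0078 t 6.225
 crown now [0.4032 0.1523 0.1959] tcp target [ 0.4008 -0.0174  0.2357]
```

```bash
python3 -m crank '-0.05 -0.15 -0.4 0 -0.9 -0.1 1;-0.03 -0.1 -0.4 0 -0.9 -0.1 1;0 -0.05 -0.4 0 -0.85 -0.1 1;0 0 -0.4 0 -0.85 -0.1 1;0 0 -0.36 0 -0.7 -0.05 1'
python3 - <<'E'
from h import *
u,v=U()
c=G+.075*v; c[2]=.209
plan_crown(c,rot_down(JD),1)
E
```

```text
time: 6.85
position: [0.3992, -0.0185, 0.2353]
tool_rot: [-0.104, 0.995, 0.002, -0.007]
ft_force: [0.5, 0.2, -7.0]
grip_width: 0.0078
pos [ 0.3992 -0.0185  0.2353] shift units [-0.046  0.017 -0.009] turn units [ 0.056 -0.157  0.082] per row 1 [-0.046  0.017 -0.009] [ 0.056 -0.157  0.082] F [ 0.47  0.25 -6.95] w 0.0078 t 6.85
 crown now [ 0.409  -0.0163  0.2085] tcp target [ 0.4008 -0.0174  0.2357]
```

```bash
python3 -m crank '0.05 -0.15 0.08 -0.04 0.02 -0.01 1;0 0 0 0 0 0 1;0 0 0 0 0 0 1'
cat > see.py <<'E'
import sys
from h import *
tag=sys.argv[1]
p=shot('top'); s=shot('scene'); wv=shot('wrist','w_%s.png'%tag)
b=p['img'][170:270,230:390][:,:,::-1]; cv2.imwrite('pics/t_%s.png'%tag,cv2.resize(b,None,fx=5,fy=5,interpolation=cv2.INTER_CUBIC))
b=s['img'][150:290,170:320][:,:,::-1]; cv2.imwrite('pics/s_%s.png'%tag,cv2.resize(b,None,fx=4,fy=4,interpolation=cv2.INTER_CUBIC))
o=robot.get_obs(); r=R.from_quat(o['tool_rot'])
for n,Q in dict(tcp=[0,0,0],crown=CT,foot=[.0105,0,.1087],lip=[-.0285,0,.0457]).items():
    X=o['position']+r.apply(Q)
    print(n,X.round(4),'t',((proj(p,X)[0]-[230,170])*5).round(0),'s',((proj(s,X)[0]-[170,150])*4).round(0),'w',proj(wv,X)[0].round(0))
for n,X in dict(G=G).items():
    print(n,'t',((proj(p,X)[0]-[230,170])*5).round(0),'s',((proj(s,X)[0]-[170,150])*4).round(0),'w',proj(wv,X)[0].round(0))
E
python3 see.py a
python3 - <<'E'
from h import *
u,v=U()
c=G+.075*v; c[2]=.209
plan_crown(c,rot_down(JD),1)
E
```

```text
time: 7.22
position: [0.3986, -0.0177, 0.2335]
tool_rot: [-0.098, 0.995, 0.002, -0.003]
ft_force: [0.1, -0.4, -5.9]
grip_width: 0.0074
tcp [ 0.3989 -0.0177  0.2337] t [387. 519.] s [150. 167.] w [253. 232.]
crown [ 0.409  -0.0156  0.207 ] t [376. 488.] s [167. 199.] w [254. 230.]
foot [ 0.388  -0.0195  0.1251] t [368. 510.] s [148. 325.] w [254. 177.]
lip [ 0.4266 -0.012   0.1879] t [363. 443.] s [192. 214.] w [254. 240.]
G t [333. 312.] s [265. 200.] w [254. 289.]
pos [ 0.3989 -0.0177  0.2337] shift units [-0.049 -0.003 -0.05 ] turn units [ 0.039 -0.054 -0.038] per row 1 [-0.049 -0.003 -0.05 ] [ 0.039 -0.054 -0.038] F [ 0.57 -0.24 -5.85] w 0.0075 t 7.375
 crown now [ 0.409  -0.0156  0.207 ] tcp target [ 0.4008 -0.0174  0.2357]
```

View pics/t_a.png

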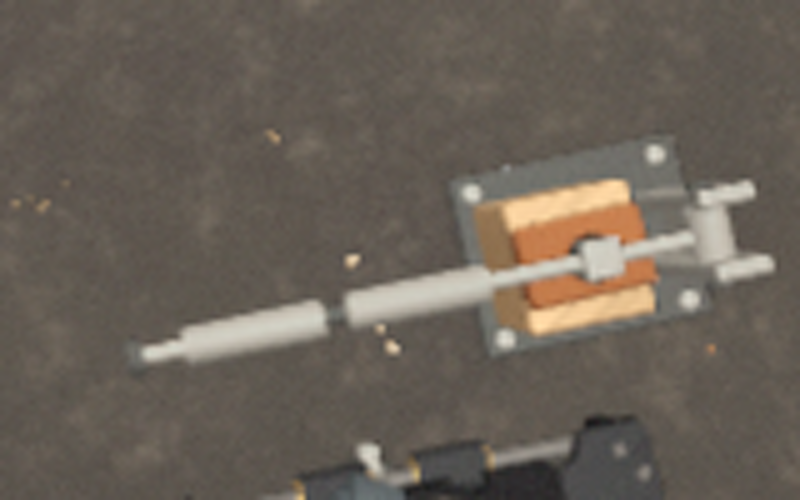

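View pics/s_a.png

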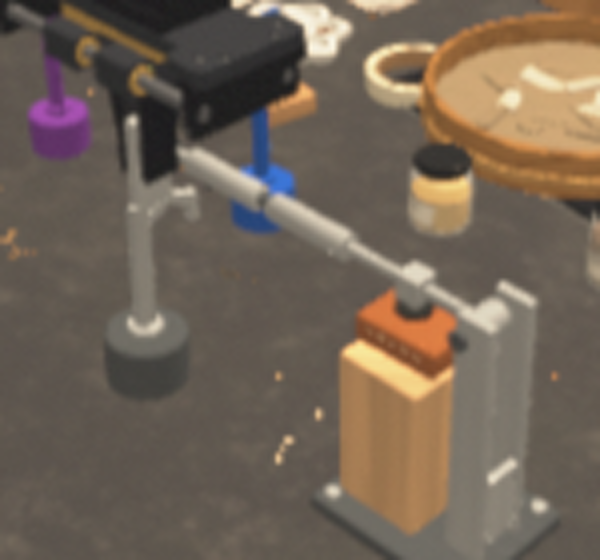

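View pics/w_a.png

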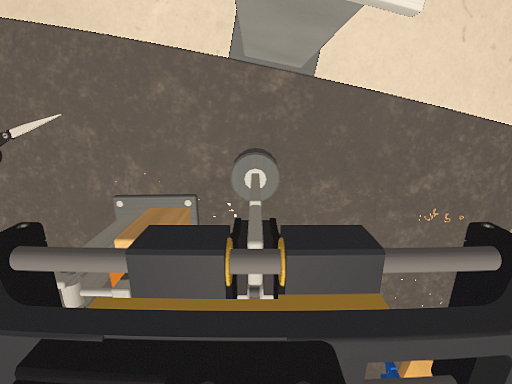

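```bash
python3 -m crank '0.04 -0.05 -0.04 -0.3 0 -0.08 1;0 0 0 -0.6 0 -0.05 1;0 0 0 -0.6 0 -0.05 1;0 0 0 -0.35 0 -0.03 1;0 0 0 0 0 0 1'
python3 - <<'E'
from h import *
u,v=U()
c=G.copy(); c[2]=.205
plan_crown(c,rot_down(JD),1)
E
python3 see.py b
```

```text
time: 8.0
position: [0.4764, -0.0007, 0.243]
tool_rot: [-0.102, 0.995, -0.001, 0.002]
ft_force: [-0.2, -0.4, -6.2]
grip_width: 0.0078
pos [ 0.4764 -0.0007  0.243 ] shift units [ 0.061 -0.033  0.283] turn units [-0.016  0.036  0.035] per row 1 [ 0.061 -0.033  0.283] [-0.016  0.036  0.035] F [-0.18 -0.45 -6.2 ] w 0.0078 t 8.0
 crown now [0.4868 0.0014 0.2164] tcp target [ 0.4743 -0.0025  0.2317]
tcp [ 0.4738 -0.0007  0.2425] t [346. 345.] s [246. 105.] w [254. 230.]
crown [0.4841 0.0015 0.2158] t [336. 318.] s [261. 137.] w [254. 229.]
foot [ 0.4635 -0.0028  0.1338] t [333. 353.] s [240. 260.] w [254. 176.]
lip [0.5017 0.0051 0.1968] t [325. 277.] s [283. 152.] w [254. 239.]
G t [333. 312.] s [265. 200.] w [252. 208.]
```

View pics/t_b.png

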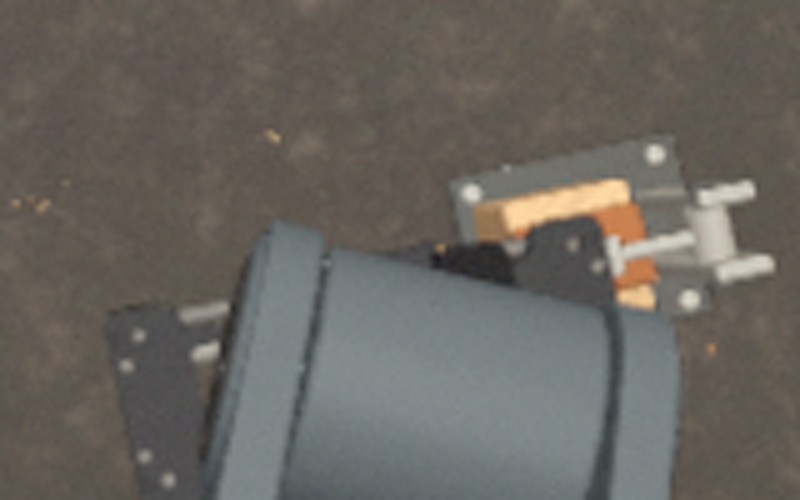

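View pics/s_b.png

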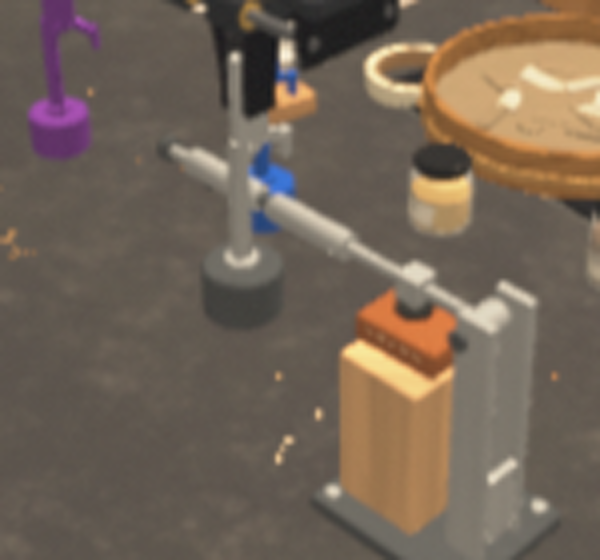

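View pics/w_b.png

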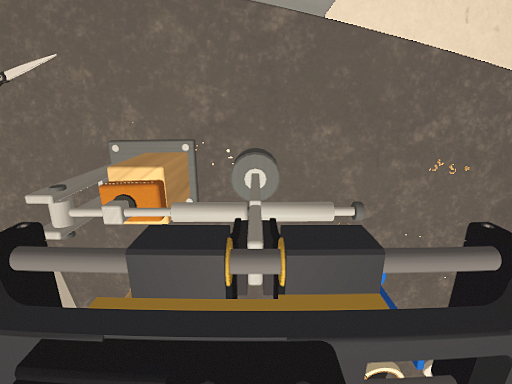

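```bash
python3 -m crank '0 0.03 0.03 0 -0.03 0.2 1;0 0 0 0 0 0.2 1;0 0 0 0 0 0.2 1;0 0 0 0 0 0 1'
python3 - <<'E'
from h import *
u,v=U()
c=G.copy(); c[2]=.186
plan_crown(c,rot_down(JD),1)
shot('wrist');plan_crown(c,rot_down(JD),1)
E
```

```text
time: 8.65
position: [0.4713, -0.0021, 0.2162]
tool_rot: [-0.099, 0.995, 0.0, -0.003]
ft_force: [-0.3, 0.2, -5.3]
grip_width: 0.0077
pos [ 0.4713 -0.0021  0.2162] shift units [-0.071 -0.025  0.086] turn units [ 0.015 -0.073 -0.021] per row 1 [-0.071 -0.025  0.086] [ 0.015 -0.073 -0.021] F [-0.32  0.2  -5.3 ] w 0.0077 t 8.65
 crown now [0.4815 0.     0.1894] tcp target [ 0.4743 -0.0025  0.2127]
pos [ 0.4717 -0.0021  0.2165] shift units [-0.063 -0.022  0.095] turn units [ 0.01  -0.063 -0.02 ] per row 1 [-0.063 -0.022  0.095] [ 0.01  -0.063 -0.02 ] F [ 0.95 -0.29 -6.22] w 0.0076 t 8.7
 crown now [ 0.4818 -0.      0.1897] tcp target [ 0.4743 -0.0025  0.2127]
```

```bash
python3 -m crank '0 -0.06 -0.02 -0.06 -0.02 0.09 1;0 0 0 0 0 0 1;0 0 0 0 0 0 1'
python3 - <<'E'
from h import *
u,v=U()
c=G.copy(); c[2]=.186
plan_crown(c,rot_down(JD),1)
E
python3 see.py c
```

```text
time: 9.07
position: [0.4751, -0.0027, 0.2131]
tool_rot: [-0.1, 0.995, 0.0, 0.001]
ft_force: [0.1, -0.0, -6.0]
grip_width: 0.0078
pos [ 0.4751 -0.0027  0.2131] shift units [0.018 0.008 0.011] turn units [0.002 0.018 0.001] per row 1 [0.018 0.008 0.011] [0.002 0.018 0.001] F [ 0.06 -0.01 -6.01] w 0.0078 t 9.075
 crown now [ 0.4854 -0.0005  0.1864] tcp target [ 0.4743 -0.0025  0.2127]
tcp [ 0.475  -0.0026  0.2131] t [345. 338.] s [251. 148.] w [254. 231.]
crown [ 0.4853 -0.0005  0.1864] t [336. 312.] s [265. 178.] w [254. 229.]
foot [ 0.4648 -0.0046  0.1044] t [333. 347.] s [245. 298.] w [254. 177.]
lip [0.503  0.0031 0.1675] t [325. 273.] s [287. 192.] w [254. 240.]
G t [333. 312.] s [265. 200.] w [254. 220.]
```

View pics/s_c.png

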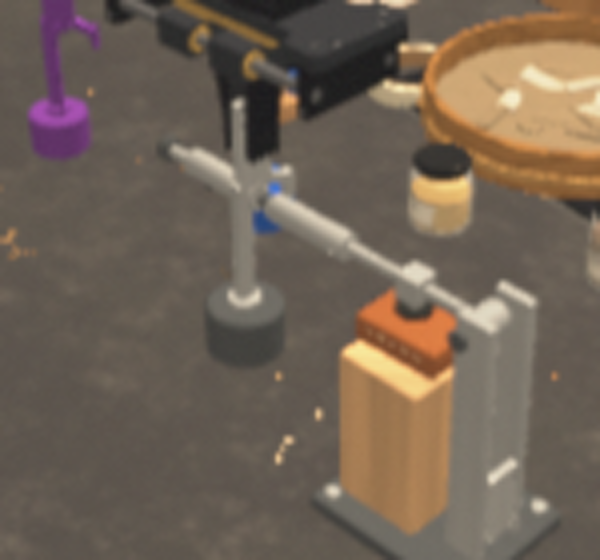

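View pics/w_c.png

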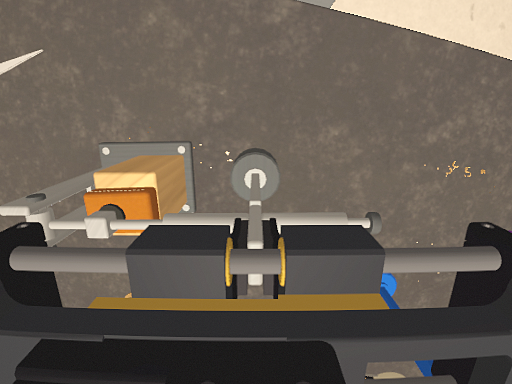

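```bash
python3 -m crank '0 -0.86 0 0.05 0 0.04 1;0 -0.86 0 0.05 0 0.02 1;0 0 0 0 0 0 1'
python3 - <<'E'
from h import *
u,v=U(); rt=rot_down(JD,-.3,U()[0])
c=G+.003*v; c[2]=.184
plan_crown(c,rt,2)
E
```

```text
time: 9.6
position: [0.4706, -0.0031, 0.2106]
tool_rot: [-0.1, 0.992, 0.008, 0.076]
ft_force: [0.3, 0.6, -6.1]
grip_width: 0.0074
pos [ 0.4706 -0.0031  0.2106] shift units [ 0.18  -0.003  0.077] turn units [ 0.009 -1.679  0.012] per row 2 [ 0.09  -0.001  0.039] [ 0.004 -0.84   0.006] F [ 0.34  0.6  -6.14] w 0.0074 t 9.6
 crown now [ 4.848e-01 -2.000e-04  1.858e-01] tcp target [ 0.4641 -0.0046  0.2064]
```

```bash
python3 -m crank '0 -0.84 0 0.08 0 0.04 1;0 -0.84 0 0.08 0 0.03 1;0 0 0 0 0 0 1;0 0 0 0 0 0 1'
python3 - <<'E'
from h import *
u,v=U(); rt=rot_down(JD,-.3,U()[0])
c=G+.002*v; c[2]=.182
plan_crown(c,rt,1)
E
python3 see.py d
```

```text
time: 10.1
position: [0.4669, -0.0045, 0.2075]
tool_rot: [-0.101, 0.984, 0.016, 0.149]
ft_force: [0.5, 0.8, -6.7]
grip_width: 0.0079
pos [ 0.4669 -0.0045  0.2075] shift units [0.064 0.011 0.06 ] turn units [ 0.022 -0.002  0.037] per row 1 [0.064 0.011 0.06 ] [ 0.022 -0.002  0.037] F [ 0.48  0.78 -6.71] w 0.0079 t 10.1
 crown now [ 0.4844 -0.0008  0.185 ] tcp target [ 0.4651 -0.0044  0.2044]
tcp [ 0.4667 -0.0042  0.2073] t [348. 356.] s [241. 161.] w [254. 231.]
crown [ 0.4842 -0.0005  0.1849] t [336. 315.] s [264. 181.] w [254. 229.]
foot [4.883e-01 4.000e-04 1.003e-01] t [321. 299.] s [272. 287.] w [254. 177.]
lip [0.5066 0.0041 0.172 ] t [323. 265.] s [291. 184.] w [254. 240.]
G t [333. 312.] s [265. 200.] w [254. 217.]
```

View pics/s_d.png

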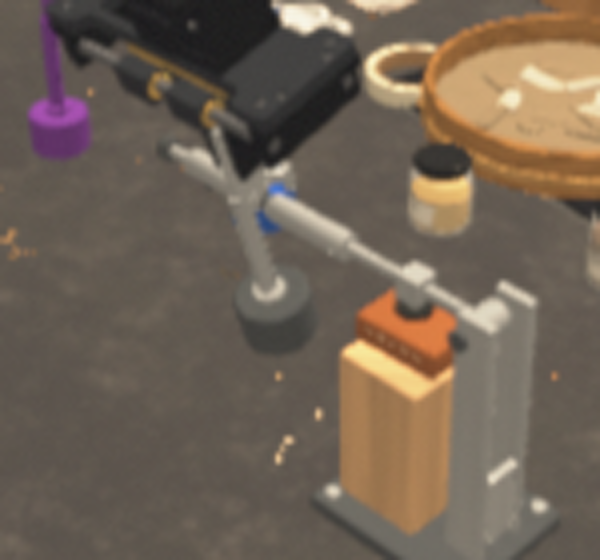

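View pics/w_d.png

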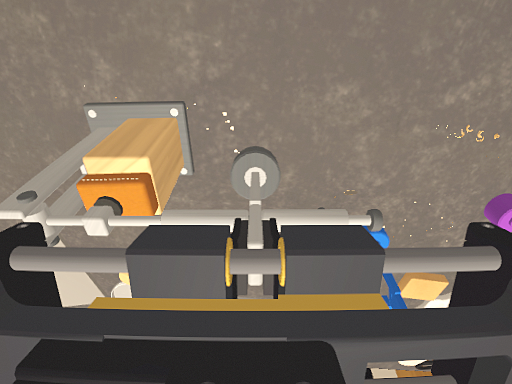

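```bash
cat > knob.py <<'E'
from h import *
import os,pickle
s=shot('scene'); g=cv2.cvtColor(s['img'],cv2.COLOR_RGB2GRAY).astype(np.float32)
o=robot.get_obs()
# patches: knob, inner sleeve end / rod near (scene px)
P={'knob':(204,180,18,14),'slv2':(246,198,22,22),'foot':(267,214,16,14)}
ref='ref.pkl'
if not os.path.exists(ref): pickle.dump(g,open(ref,'wb'))
r=pickle.load(open(ref,'rb'))
for n,(u,v,w_,h_) in P.items():
    t=cv2.resize(r[v:v+h_,u:u+w_],None,fx=8,fy=8,interpolation=cv2.INTER_CUBIC)
    a=cv2.resize(g[v-6:v+h_+10,u-6:u+w_+6],None,fx=8,fy=8,interpolation=cv2.INTER_CUBIC)
    m=cv2.matchTemplate(a,t,cv2.TM_CCOEFF_NORMED); _,mx,_,loc=cv2.minMaxLoc(m)
    print(n,(loc[0]/8-6),(loc[1]/8-6),round(mx,2))
print('exp knob px per 10mm down',proj(s,[.465,.0926,.16])[0]-proj(s,[.465,.0926,.17])[0])
u,v=U(); c=crown(); d=c-G; print('crown rel: along',(d@u*1e3).round(1),'v',(d@v*1e3).round(1),'z',(c[2]*1e3).round(1),'F',o['ft_force'].round(2),'M',o['moment'].round(2),'t',o['time'])
E
python3 knob.py
python3 -m crank '0 0 0 0.035 0.01 0.07 1;0 0 0 0.03 0 0.06 1;0 0 0 0 0 0 1;0 0 0 0 0 0 1'; python3 knob.py
```

```text
knob 0.0 0.0 1.0
slv2 0.0 0.0 1.0
foot 0.0 0.0 1.0
exp knob px per 10mm down [0.23205763 3.18857349]
crown rel: along 0.0 v 0.5 z 184.8 F [-1.    0.44 -6.01] M [-0.13  0.63 -0.01] t 10.3
time: 10.8
position: [0.4659, -0.0038, 0.201]
tool_rot: [-0.101, 0.984, 0.016, 0.148]
ft_force: [0.1, -0.1, -6.0]
grip_width: 0.0077
knob -0.5 0.0 0.93
slv2 0.0 0.0 1.0
foot 0.0 0.0 1.0
exp knob px per 10mm down [0.23205763 3.18857349]
crown rel: along 0.5 v 1.1 z 178.6 F [-0.62  0.08 -5.07] M [-0.11  0.67 -0.04] t 10.85
```

```bash
python3 -m crank '0 0 0 0.02 -0.01 0.06 1;0 0 0 0 0 0 1;0 0 0 0 0 0 1'; python3 knob.py; python3 knob.py; python3 see.py e
```

```text
time: 11.22
position: [0.466, -0.0043, 0.1984]
tool_rot: [-0.101, 0.984, 0.016, 0.148]
ft_force: [0.3, -0.8, -6.2]
grip_width: 0.0078
knob -0.625 0.0 0.9
slv2 0.0 0.0 1.0
foot 0.0 0.0 1.0
exp knob px per 10mm down [0.23205763 3.18857349]
crown rel: along 0.0 v 1.1 z 176.0 F [ 0.3  -0.79 -5.4 ] M [-0.08  0.64  0.01] t 11.275
knob -0.625 0.0 0.9
slv2 0.0 0.0 1.0
foot 0.0 0.0 1.0
exp knob px per 10mm down [0.23205763 3.18857349]
crown rel: along 0.0 v 1.1 z 176.0 F [-0.3   0.26 -6.2 ] M [-0.12  0.61  0.02] t 11.325
tcp [ 0.466  -0.0042  0.1985] t [347. 357.] s [241. 174.] w [254. 231.]
crown [ 0.4836 -0.0006  0.1761] t [334. 315.] s [263. 193.] w [254. 229.]
foot [4.876e-01 4.000e-04 9.150e-02] t [320. 300.] s [272. 298.] w [254. 177.]
lip [0.5059 0.0041 0.1632] t [322. 266.] s [290. 196.] w [254. 240.]
G t [333. 312.] s [265. 200.] w [254. 225.]
```

View pics/s_e.png

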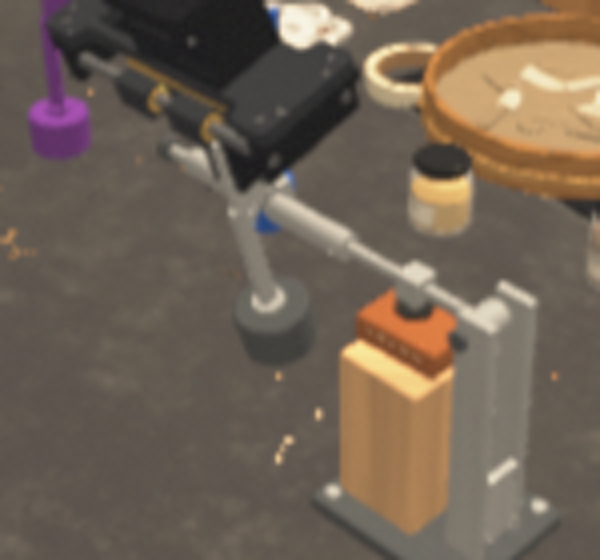

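View pics/w_e.png

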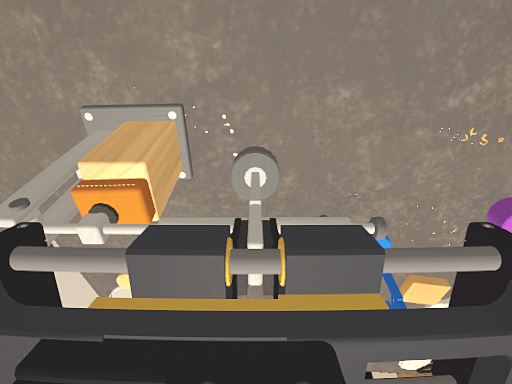

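```bash
python3 -m crank '0 0 0 0.025 0 0.06 1;0 0 0 0 0 0 1;0 0 0 0 0 0 1'; python3 knob.py;  python3 -m crank '0 0 0 0.025 0 0.06 1;0 0 0 0 0 0 1;0 0 0 0 0 0 1'; python3 knob.py;python3 knob.py
```

```text
time: 11.85
position: [0.4661, -0.0043, 0.196]
tool_rot: [-0.101, 0.984, 0.016, 0.149]
ft_force: [-0.8, 0.7, -5.1]
grip_width: 0.0077
knob -0.625 0.875 0.89
slv2 0.125 0.5 1.0
foot 0.0 0.125 1.0
exp knob px per 10mm down [0.23205763 3.18857349]
crown rel: along -0.1 v 0.9 z 173.6 F [-0.05  0.05 -5.69] M [-0.07  0.56  0.05] t 11.9
time: 12.28
position: [0.4662, -0.0044, 0.1934]
tool_rot: [-0.101, 0.983, 0.016, 0.149]
ft_force: [0.0, -0.1, -4.4]
grip_width: 0.0076
knob -0.5 2.125 0.9
slv2 0.125 1.0 0.99
foot 0.125 0.5 0.99
exp knob px per 10mm down [0.23205763 3.18857349]
crown rel: along -0.2 v 0.9 z 171.1 F [ 0.55  0.66 -4.29] M [-0.06  0.51  0.02] t 12.325
knob -0.5 2.125 0.9
slv2 0.125 1.0 0.99
foot 0.125 0.5 0.99
exp knob px per 10mm down [0.23205763 3.18857349]
crown rel: along -0.2 v 0.9 z 171.1 F [-0.52 -0.18 -3.88] M [ 0.02  0.54 -0.01] t 12.375
```

```bash
python3 -m crank '0 0 0 0.012 -0.002 0.038 1;0 0 0 0.012 -0.002 0.038 1;0 0 0 0.012 -0.002 0.038 1;0 0 0 0.012 -0.002 0.038 1;0 0 0 0 0 0 1'; python3 knob.py;python3 see.py f
python3 - <<'E'
from h import *
plan_crown(G,rot_down(JD,-.3,U()[0]))
E
```

```text
time: 13.0
position: [0.4663, -0.0046, 0.1867]
tool_rot: [-0.101, 0.983, 0.016, 0.149]
ft_force: [-0.2, 1.0, -3.9]
grip_width: 0.0075
knob -0.125 5.25 0.91
slv2 0.25 2.5 0.96
foot 0.125 1.125 0.98
exp knob px per 10mm down [0.23205763 3.18857349]
crown rel: along -0.4 v 0.9 z 164.4 F [-0.13  0.11 -4.01] M [0.03 0.53 0.08] t 13.05
tcp [ 0.4663 -0.0046  0.1868] t [345. 355.] s [242. 190.] w [254. 231.]
crown [ 0.4838 -0.0009  0.1645] t [333. 314.] s [265. 209.] w [254. 229.]
foot [ 0.4881 -0.      0.0799] t [319. 298.] s [273. 312.] w [254. 177.]
lip [0.5062 0.0037 0.1517] t [321. 265.] s [291. 211.] w [254. 240.]
G t [333. 312.] s [265. 200.] w [254. 235.]
pos [ 0.4663 -0.0046  0.1868] shift units [-0.063  0.012 -0.126] turn units [0.022 0.021 0.047] per row 1 [-0.063  0.012 -0.126] [0.022 0.021 0.047] F [ 0.3   1.35 -3.86] w 0.0077 t 13.2
 crown now [ 0.4838 -0.0009  0.1645] tcp target [ 0.467  -0.004   0.1924]
```

View pics/s_f.png

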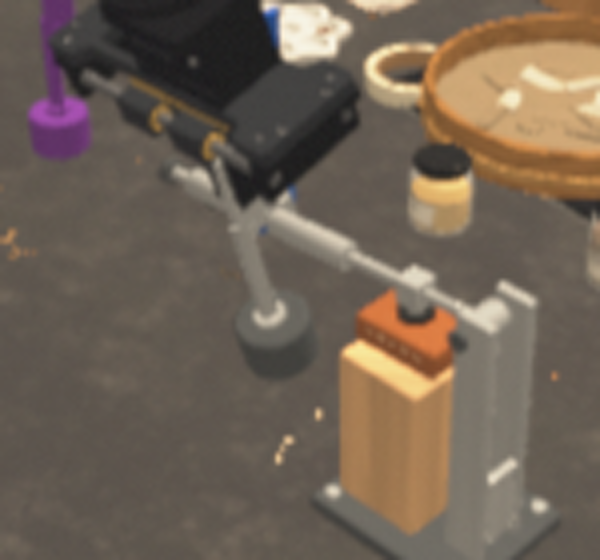

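```bash
python3 -m crank '0 0 0 0.013 -0.003 0.038 1;0 0 0 0.013 -0.003 0.038 1;0 0 0 0.013 -0.003 0.038 1;0 0 0 0.013 -0.003 0.038 1;0 0 0 0 0 0 1'; python3 knob.py;python3 -m crank '0 0 0 0.008 0 0.024 1;0 0 0 0 0 0 1'; python3 knob.py;python3 -m crank '0 0 0 0.008 0 0.024 1;0 0 0 0 0 0 1'; python3 knob.py
```

```text
time: 13.82
position: [0.4663, -0.005, 0.1801]
tool_rot: [-0.101, 0.983, 0.016, 0.15]
ft_force: [-0.7, 1.2, -3.6]
grip_width: 0.0077
knob 0.125 8.25 0.92
slv2 0.0 3.75 0.93
foot 0.25 1.875 0.95
exp knob px per 10mm down [0.23205763 3.18857349]
crown rel: along -0.8 v 0.9 z 157.8 F [-0.69  0.78 -3.03] M [0.13 0.47 0.09] t 13.875
time: 14.12
position: [0.4664, -0.0051, 0.1794]
tool_rot: [-0.101, 0.983, 0.016, 0.15]
ft_force: [-0.3, 0.8, -1.5]
grip_width: 0.0077
knob 0.25 8.625 0.93
slv2 0.25 4.0 0.93
foot 0.25 2.0 0.95
exp knob px per 10mm down [0.23205763 3.18857349]
crown rel: along -0.8 v 0.8 z 157.0 F [-1.24  0.58 -2.11] M [0.16 0.48 0.09] t 14.175
time: 14.42
position: [0.4664, -0.005, 0.1788]
tool_rot: [-0.101, 0.983, 0.016, 0.15]
ft_force: [-1.8, 0.7, 0.4]
grip_width: 0.0074
knob 0.25 8.75 0.93
slv2 0.0 4.0 0.92
foot 0.25 2.0 0.95
exp knob px per 10mm down [0.23205763 3.18857349]
crown rel: along -0.8 v 0.8 z 156.5 F [-1.63  0.41  1.63] M [0.19 0.52 0.07] t 14.475
```

```bash
cat > avg.py <<'E'
from h import *
F=[];M=[]
for i in range(16):
    viewer.camera('wrist'); o=robot.get_obs(); F.append(o['ft_force']);M.append(o['moment'])
print('F',np.mean(F,0).round(2),'+-',(np.std(F,0)/4).round(2),'M',np.mean(M,0).round(3),o['time'],'w',o['grip_width'])
u,v=U(); c=crown(); d=c-G; print('crown rel: along',(d@u*1e3).round(1),'v',(d@v*1e3).round(1),'z',(c[2]*1e3).round(1))
E
python3 -m crank '0 0 0 0.01 0 -0.005 1;0 0 0 0 0 0 1;0 0 0 0 0 0 1'; python3 avg.py
```

```text
time: 14.85
position: [0.4663, -0.0051, 0.179]
tool_rot: [-0.101, 0.983, 0.016, 0.151]
ft_force: [-1.2, 1.8, -0.5]
grip_width: 0.0076
F [-0.98  1.34 -0.66] +- [0.11 0.1  0.14] M [0.245 0.456 0.107] 15.65 w 0.007427533270213402
crown rel: along -0.9 v 0.9 z 156.7
```

```bash
python3 -m crank '0 0 0 0.015 0.015 0 1;0 0 0 0 0 0 1;0 0 0 0 0 0 1'; python3 avg.py
```

```text
time: 16.02
position: [0.4662, -0.005, 0.1791]
tool_rot: [-0.101, 0.983, 0.015, 0.151]
ft_force: [-1.9, 1.1, -1.1]
grip_width: 0.0081
F [-0.4   0.99 -1.08] +- [0.12 0.08 0.16] M [0.173 0.382 0.093] 16.825 w 0.007759483113140772
crown rel: along -0.8 v 0.9 z 156.8
```

```bash
python3 -m crank '0 0 0 0.015 0.03 0.015 1;0 0 0 0 0 0 1;0 0 0 0 0 0 1'; python3 avg.py
```

```text
time: 17.2
position: [0.4663, -0.0047, 0.1788]
tool_rot: [-0.101, 0.983, 0.014, 0.152]
ft_force: [-0.6, 0.1, -0.1]
grip_width: 0.008
F [-1.25 -0.13  0.21] +- [0.16 0.16 0.11] M [-0.013  0.419  0.014] 18.0 w 0.007528607477306912
crown rel: along -0.6 v 0.7 z 156.5
```

```bash
python3 -m crank '0 0 0 0.035 0 -0.01 1;0 0 0 0 0 0 1;0 0 0 0 0 0 1'; python3 avg.py
```

```text
time: 18.38
position: [0.466, -0.005, 0.179]
tool_rot: [-0.101, 0.983, 0.014, 0.153]
ft_force: [0.6, 0.5, -1.6]
grip_width: 0.0077
F [ 0.56  0.93 -1.11] +- [0.1  0.08 0.15] M [0.171 0.175 0.072] 19.175 w 0.0074024212065578795
crown rel: along -0.8 v 1.0 z 156.8
```

```bash
python3 -m crank '0 0 0 -0.008 0.02 0.006 1;0 0 0 0 0 0 1;0 0 0 0 0 0 1'; python3 avg.py; python3 see.py g; python3 knob.py
```

```text
time: 19.55
position: [0.4662, -0.0046, 0.1789]
tool_rot: [-0.101, 0.983, 0.013, 0.153]
ft_force: [0.3, 0.3, -1.2]
grip_width: 0.0079
F [ 0.14  0.23 -1.15] +- [0.13 0.13 0.12] M [0.015 0.263 0.006] 20.35 w 0.007903600837443927
crown rel: along -0.5 v 0.7 z 156.7
tcp [ 0.4662 -0.0046  0.1789] t [344. 353.] s [243. 200.] w [254. 231.]
crown [ 0.484  -0.001   0.1567] t [332. 313.] s [265. 219.] w [254. 229.]
foot [ 4.889e-01 -4.000e-04  7.220e-02] t [319. 296.] s [275. 322.] w [254. 177.]
lip [0.5065 0.0036 0.1441] t [320. 264.] s [292. 221.] w [254. 240.]
G t [333. 312.] s [265. 200.] w [254. 243.]
knob 0.125 8.625 0.9
slv2 0.125 4.0 0.92
foot 0.25 1.875 0.94
exp knob px per 10mm down [0.23205763 3.18857349]
crown rel: along -0.5 v 0.7 z 156.7 F [-0.25  0.66 -1.19] M [ 0.04  0.24 -0.02] t 20.55
```

View pics/s_g.png

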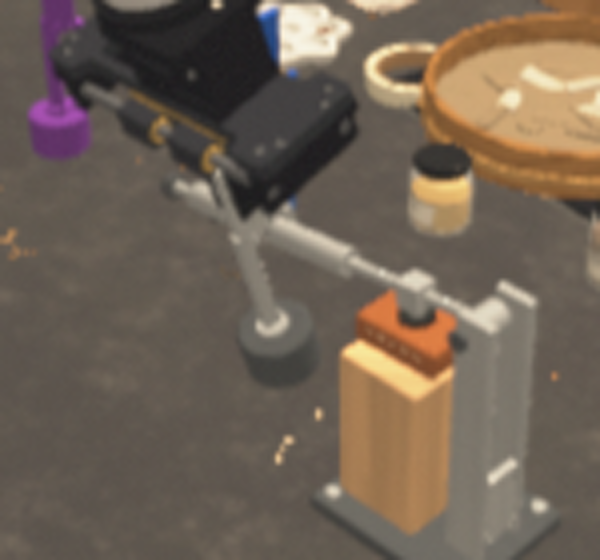

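View pics/w_g.png

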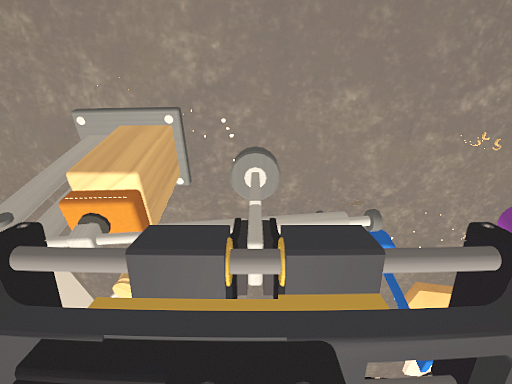

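```bash
python3 -m crank '0 0 0 0.003 0.003 0.008 1;0 0 0 0 0 0 1;0 0 0 0 0 0 1'; python3 avg.py;  python3 -m crank '0 0 0 0 0 0 1;0 0 0 0 0 0 1;0 0 0 0 0 0 1;0 0 0 0 0 0 1' 10; python3 avg.py; python3 -m crank '0 0 0 0 0 0 1;0 0 0 0 0 0 1;0 0 0 0 0 0 1;0 0 0 0 0 0 1' 3; python3 avg.py; python3 see.py h
```

```text
time: 20.92
position: [0.4662, -0.0046, 0.1788]
tool_rot: [-0.101, 0.983, 0.013, 0.154]
ft_force: [-0.3, -0.2, -0.9]
grip_width: 0.0079
F [-0.39  0.04 -0.39] +- [0.11 0.08 0.14] M [0.018 0.271 0.022] 21.725 w 0.007676174866747153
crown rel: along -0.5 v 0.7 z 156.5
time: 22.22
position: [0.4663, -0.0046, 0.1787]
tool_rot: [-0.101, 0.983, 0.013, 0.154]
ft_force: [0.2, 0.9, -0.2]
grip_width: 0.0078
F [-0.38  0.07  0.08] +- [0.12 0.12 0.14] M [0.014 0.27  0.012] 23.025 w 0.0076897559729685264
crown rel: along -0.5 v 0.7 z 156.5
time: 23.52
position: [0.4663, -0.0046, 0.1787]
tool_rot: [-0.101, 0.983, 0.013, 0.154]
ft_force: [-0.1, 0.9, -0.4]
grip_width: 0.008
F [-0.16  0.17 -0.21] +- [0.11 0.11 0.13] M [0.024 0.253 0.012] 24.325 w 0.0080126954088572
crown rel: along -0.5 v 0.7 z 156.5
tcp [ 0.4663 -0.0046  0.1787] t [344. 353.] s [243. 201.] w [254. 231.]
crown [ 0.484  -0.001   0.1565] t [332. 312.] s [265. 219.] w [254. 229.]
foot [ 4.89e-01 -4.00e-04  7.20e-02] t [319. 296.] s [275. 322.] w [254. 177.]
lip [0.5065 0.0036 0.1438] t [320. 264.] s [292. 221.] w [254. 240.]
G t [333. 312.] s [265. 200.] w [254. 243.]
```

View pics/w_h.png

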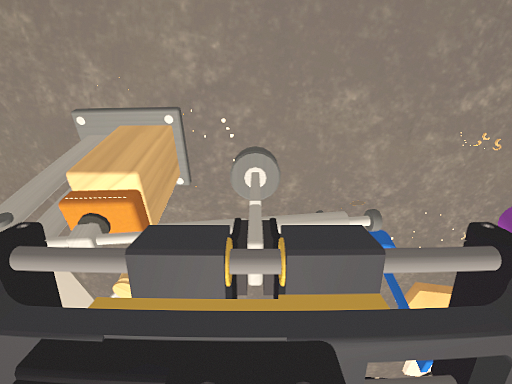

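Run:
```python
import cv2,numpy as np
a=cv2.imread('pics/w_g.png');b=cv2.imread('pics/w_h.png')
cv2.imwrite('pics/gh.png',np.hstack([cv2.resize(x[140:290,215:300],None,fx=4,fy=4,interpolation=cv2.INTER_CUBIC) for x in(a,b)]))
```

```text
(no output)
```

View pics/gh.png

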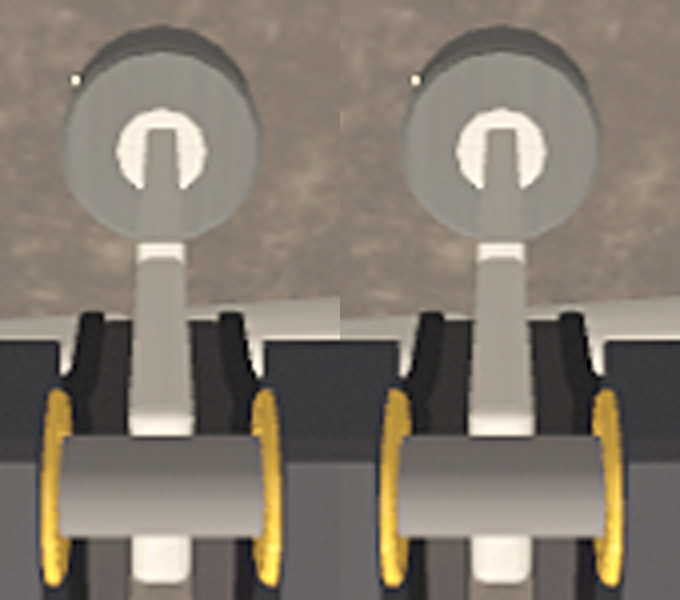

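```bash
python3 -m crank '0 0 0 0 0 0 0.8;0 0 0 0 0 0 0.7;0 0 0 0 0 0 0.6;0 0 0 0 0 0 0.5'; python3 see.py i;  python3 see.py j
python3 - <<'E'
import cv2,numpy as np
a=cv2.imread('pics/w_i.png');b=cv2.imread('pics/w_j.png')
cv2.imwrite('pics/ij.png',np.hstack([cv2.resize(x[140:290,215:300],None,fx=4,fy=4,interpolation=cv2.INTER_CUBIC) for x in(a,b)]))
E
```

```text
time: 24.98
position: [0.4668, -0.0049, 0.179]
tool_rot: [-0.101, 0.983, 0.013, 0.154]
ft_force: [0.4, -0.4, -0.9]
grip_width: 0.0196
tcp [ 0.4668 -0.0049  0.1789] t [345. 352.] s [244. 200.] w [254. 231.]
crown [ 0.4846 -0.0013  0.1567] t [333. 311.] s [266. 219.] w [254. 229.]
foot [ 0.4896 -0.0007  0.0722] t [320. 295.] s [276. 321.] w [254. 177.]
lip [0.5071 0.0033 0.1441] t [321. 263.] s [293. 221.] w [254. 240.]
G t [333. 312.] s [265. 200.] w [255. 242.]
tcp [ 0.4667 -0.0048  0.1789] t [345. 352.] s [244. 200.] w [254. 231.]
crown [ 0.4845 -0.0013  0.1567] t [333. 311.] s [266. 219.] w [254. 229.]
foot [ 0.4896 -0.0007  0.0722] t [320. 295.] s [276. 321.] w [254. 177.]
lip [0.507  0.0033 0.1441] t [321. 263.] s [293. 221.] w [254. 240.]
G t [333. 312.] s [265. 200.] w [255. 242.]
```

View pics/ij.png

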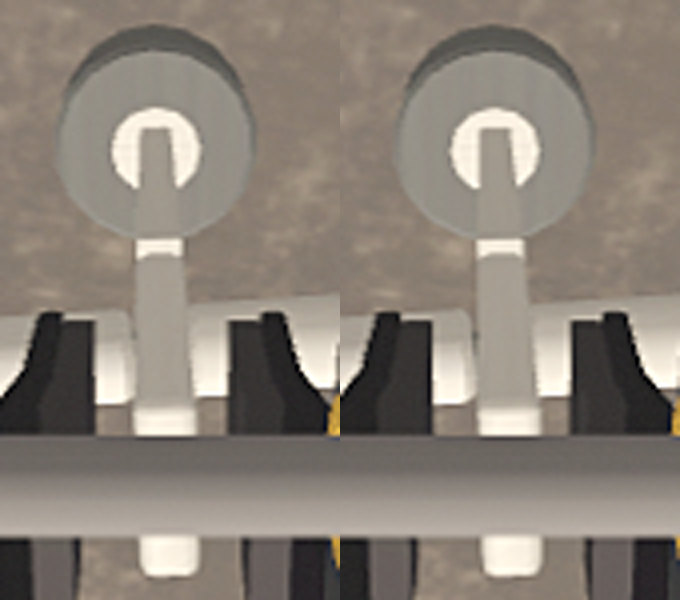

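View pics/s_j.png

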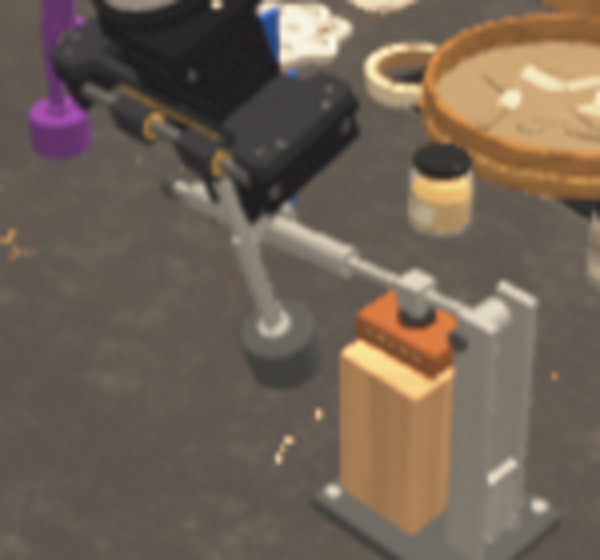

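```bash
python3 -m crank '0 0 0 0 0 0 0.3;0 0 0 0 0 -0.2 0.3;0 0 0 0 0 -0.3 0.3;0 0 0 0 0 -0.4 0.3;0 0 0 0 0 -0.5 0.3';python3 -m crank '0 0 0 0 0 -0.6 0.3;0 0 0 0 0 -0.6 0.3;0 0 0 0.5 0 -0.6 0.3;0 0 0 0.5 0 -0.3 0.3;0 0 0 0 0 0 0.3'; python3 see.py k
```

```text
time: 25.9
position: [0.4483, -0.0079, 0.2344]
tool_rot: [-0.101, 0.983, 0.013, 0.153]
ft_force: [-0.3, 0.1, -0.2]
grip_width: 0.0303
time: 26.52
position: [0.3835, -0.0212, 0.3098]
tool_rot: [-0.101, 0.982, 0.01, 0.157]
ft_force: [0.4, 0.7, -0.3]
grip_width: 0.0302
tcp [ 0.3851 -0.0214  0.3092] t [416. 583.] s [121.  59.] w [254. 231.]
crown [ 0.403  -0.0179  0.2871] t [400. 528.] s [150.  84.] w [254. 229.]
foot [ 0.4084 -0.0177  0.2026] t [380. 488.] s [168. 207.] w [254. 177.]
lip [ 0.4255 -0.0134  0.2746] t [385. 468.] s [183.  89.] w [254. 240.]
G t [333. 312.] s [265. 200.] w [256. 216.]
```

View pics/s_k.png

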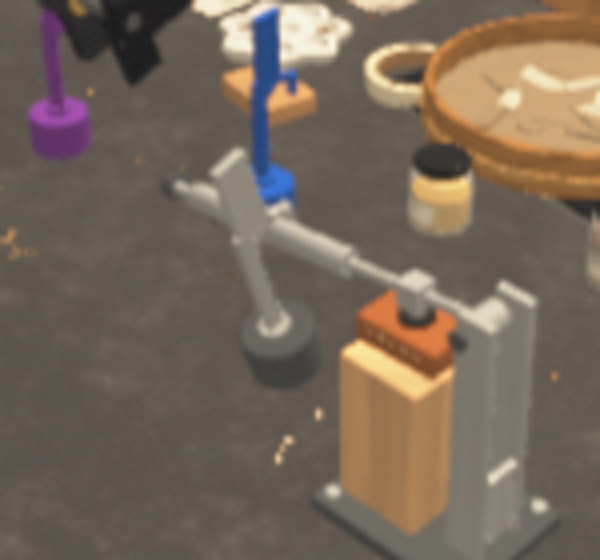

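View pics/t_k.png

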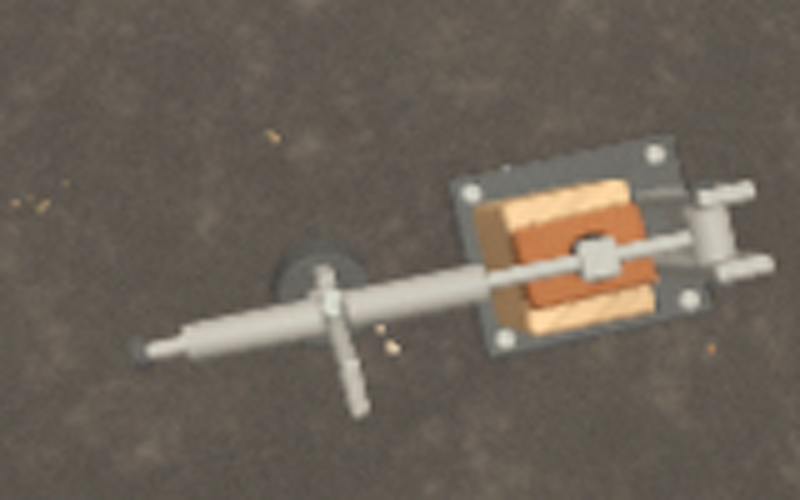

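View pics/w_k.png

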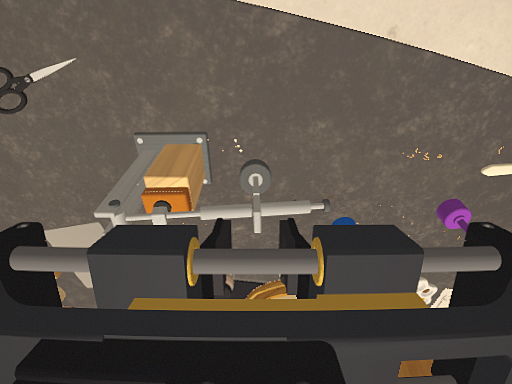

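```bash
python3 - <<'E'
from h import *
D=[]
for i in range(12):
    s=shot('scene'); D.append(cv2.GaussianBlur(s['img'],(0,0),1).astype(float)[160:260,205:290])
for i in (1,4,8,11): print(i,np.abs(D[i]-D[0]).max().round(1),np.abs(D[i]-D[0]).mean().round(2))
s=shot('scene'); t=shot('top')
for n in ['spool','jar','glued_block']: print(n,[w(s,b['at']).round(3) for b in spotter.boxes_of(n,s)[:1]])
print([w(t,b['at']).round(3) for b in spotter.boxes_of('cork',t)[:1]])
E
python3 knob.py
```

```text
1 6.0 0.2
4 6.0 0.21
8 8.0 0.22
11 7.0 0.21
spool [array([ 0.718, -0.156,  0.036])]
jar [array([0.709, 0.112, 0.045])]
glued_block [array([ 0.5  , -0.13 ,  0.141])]
[array([ 0.497, -0.045,  0.164])]
knob 0.5 8.625 0.93
slv2 0.0 4.0 0.92
foot 0.25 2.0 0.95
exp knob px per 10mm down [0.23205763 3.18857349]
crown rel: along -0.6 v 84.0 z 286.7 F [-0.06  0.07  0.34] M [-0.01  0.25 -0.01] t 27.625
```

```bash
python3 -c "
from rig import robot
print(robot.hand_in())"
```

```text
the job is handed in; nothing more can be done
None
```

The steel weight is hanging by its hook in the sleeve's groove, the arm's foot rests on the block, and I handed the job in at about 27.6 s of the 72 s allowed.

**What I did**
- I picked the weight up by its tab and brought the hook over the arm from the robot's side.
- I leaned it 0.3 rad just above the sleeve and lowered it onto the groove. I found the groove from the pictures and did not do the separate sliding feel you suggested.
- I lowered it, still gripped, until the foot took the load. I then brought the side and vertical forces close to zero, eased the grip to 3 N, let go and backed the gripper away.

**Last checks**
- **Seating:** the hook first touched with its crown about 175.4 mm above the bench. The groove bottom should give 175 and the full sleeve 180, and the pictures also show it in the groove.
- **Arm:** it sank by the full travel, about 8.6 px at the knob in the scene picture, and did not come back up after release.
- **Lean:** nothing turned when I eased the grip to 3 N. The sensor still showed 0.25 N m of torque then. The empty, tilted gripper reads the same, so that was sensor offset.
- **Stillness:** pictures over 0.6 s differed only by noise.
- **Surroundings:** the spool and jar are where they were, within about 2 mm. The block measured within about 3 mm of its starting place, inside the 4 mm detector accuracy.

**Check that failed:** the last cork search reported a spot on the press instead of the cork, so I have no final measurement of it. The robot never went near it.

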